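Power and ballast a kit quadcopter for its hover test

ROBOT

A 6-joint arm with a two-finger parallel gripper is mounted at the origin on the work surface. World frame = base frame: x ahead of the robot, y to its left, z up, the work surface at z = 0. Lengths are in m, angles in rad, forces in N, time in s.
With the tool pointing down it reaches from about 0.15 to 0.775 m from the base axis. Payload 6.1 kg.
Tool frame: the origin (TCP) lies midway between the tips of the shut fingers; the grasp point (between the pads) lies robot.tcp_to_grasp behind it (robot.tcp_to_grasp is the distance from the TCP to the grasp point, in m); z points along the fingers, y is the direction in which the jaws open and shut (so a half turn about z gives the same grasp; the last joint's range is limited). The gripper opens to 85 mm and grips with 20 to 120 N. Pads are 22 mm wide; open, the fingers measure 114 mm over their backs; the gripper's body (76 mm by 85 mm) begins 54 mm behind the grasp point. The pads swing forward as they close: fully open they stand 13 mm farther back than shut.
Start: joints at [-1.232, 0.126, -0.04, 1.405, 0, 1.571], TCP at [0.174, -0.495, 0.231] pointing down, gripper open.
Joint ranges: [-2.72, 2.72], [-0.95, 1.95], [-1.27, 1.35], [-1.78, 2.02], [-1.46, 1.47], [-3.14, 3.14]. Speed limits (rad/s): [2.39, 2.39, 3.01, 3.14, 3.14, 3.14].

INTERFACE

Orientations are given as a unit quaternion [w, x, y, z].
In Python, from station import robot gives the robot as it stands. The module is installed in compiled form; this text tells all that it offers. Calls block until the motion is done:
- robot.move_ptp(position, orientation): joint-space move of the TCP to a pose.
- robot.move_straight(position, speed=0.15, rot=None): straight line of the TCP; rot=None keeps the orientation; speed is the mean speed in m/s.
- robot.move_j(angles): joint-space move.
- robot.grip(opening, effort=None): finger opening in m; effort is the grip in N (None keeps the last); returns when the fingers have stopped.
- robot.dwell(seconds).
- robot.inverse_kinematics(position, orientation): joint angles nearest the present ones, or None.
- robot.get_state(): the state.
- robot.capture(name): name is "side" or "top"; returns the picture (420x560x3 uint8, blue, green, red); there is no depth.
- robot.camera_model(name): a dict with "camera_matrix" (3x3 intrinsics, pixels), "R" (3x3) and "t" (3): a world point X has camera coordinates R X + t. Camera axes: x right, y down, z forward; pixel columns grow to the right and rows downward; lengths in m; the calibration is good to about 2 mm. A picture is of the moment at which its call begins. camera_model takes no time and is no camera call.
A pose or a line that the arm cannot do raises robot.Unreachable and nothing moves.
- robot.finish_job(): hands the job in, once; it reports no verdict.
The state is a dict: "t": time; "qpos": joint angles; "dq": joint speeds; "joint_efforts": joint torques, N m; "ee_pos": TCP position; "ee_rot": TCP orientation; "wrist_force": force on the tool from outside, world axes, zero at the start; "wrist_torque": the same for the moment, N m; "finger_gap": finger opening in m.
Only numpy, scipy, OpenCV 4.12 (cv2) and the standard library are available. Lean on these libraries where they do the work, as an engineer would, in place of code of your own. Each camera call takes 0.05 s, during which the arm holds its last target. There are 200 camera calls.

TASK

Make the quadcopter ready for its ballasted hover test: first throw the power switch off (lever towards you), then, with it off, pull the flat battery pack out of its clips and lay it in the small wooden tray, snap every fresh pack on the table fully home into a pair of spring clips on the board (any bay, one pack to a bay, either way round) and lay every steel ballast disc flat on the round payload plate in one stack, well centred, largest at the bottom and smallest on top. When everything is in place, throw the switch fully on again, let go of everything, and leave the other things on the table alone.

Things in the scene. Friction and masses are not known exactly. Their poses are not given: they have to be found in the camera images.
- dock: fixed plywood board, 130 x 180 x 12 mm thick, with three battery bays side by side, 56 mm apart along its y. Each bay is a pair of steel C-shaped spring clips 8 mm wide, open upwards, their middles 34 mm either side of the bay's centre along x (60 mm free between them), tops 60 mm above the table. A pack lies along the board's x, clipped on its tube inside the caps. Origin: centre of the underside
- bay0 (a point): centre of a pack when home in bay 0 (-y side of the board), 30 mm above the board's top; axes as the board's. A pack laid on the clips rests on their lips, about 17 mm above home; pushed straight down with about 6 to 10 N it spreads the sprung jaws and snaps home into the saddles (4 mm play lengthwise)
- bay1 (a point): centre of a pack when home in bay 1 (middle of the board), 30 mm above the board's top; axes as the board's. A pack laid on the clips rests on their lips, about 17 mm above home; pushed straight down with about 6 to 10 N it spreads the sprung jaws and snaps home into the saddles (4 mm play lengthwise)
- bay2 (a point): centre of a pack when home in bay 2 (+y side of the board), 30 mm above the board's top; axes as the board's. A pack laid on the clips rests on their lips, about 17 mm above home; pushed straight down with about 6 to 10 N it spreads the sprung jaws and snaps home into the saddles (4 mm play lengthwise)
- pack0: one of up to three identical battery packs: a black tube 25 mm in diameter and 100 mm long overall, with a grey square cap (30 x 30 mm, 8 mm long) on each end that keeps it from rolling; 0.15 kg; symmetric end for end. Origin at its centre, on the tube axis (15 mm above the table when lying flat); x runs along the tube. Absent in some starts.
- pack1: one of up to three identical battery packs: a black tube 25 mm in diameter and 100 mm long overall, with a grey square cap (30 x 30 mm, 8 mm long) on each end that keeps it from rolling; 0.15 kg; symmetric end for end. Origin at its centre, on the tube axis (15 mm above the table when lying flat); x runs along the tube. Absent in some starts.
- pack2: one of up to three identical battery packs: a black tube 25 mm in diameter and 100 mm long overall, with a grey square cap (30 x 30 mm, 8 mm long) on each end that keeps it from rolling; 0.15 kg; symmetric end for end. Origin at its centre, on the tube axis (15 mm above the table when lying flat); x runs along the tube. Absent in some starts.
- pack_flat: the flat battery pack: same shape, size and weight as the others, but it starts snapped home in the middle bay of the board and is always there; gripped on the tube between the clips and pulled straight up with about 6 to 10 N it snaps out. Origin at its centre, x along the tube
- tray: fixed shallow open wooden tray for the flat pack, 80 mm along its x and 140 mm along its y outside, walls 3 mm thick and 18 mm high, floor 3 mm thick; a pack fits in lying along the tray's y, its centre then 18 mm above the table. Origin at the centre of the underside
- drone: fixed plywood quadcopter (arms 100 mm from centre to motor) bolted on a low stand, with a round aluminium payload plate 84 mm in diameter raised on top of its centre; motors reach 56 mm above the table. Origin at the centre of the underside of the stand, z up
- plate (a point): centre of the upper face of the payload plate, 60 mm above the table, z up
- disc_l: the large flat steel ballast disc, 64 mm in diameter and 12 mm thick, 0.3 kg. Origin at the centre of its underside, z its axis. Absent in some starts
- disc_m: the middle flat steel ballast disc, 54 mm in diameter and 12 mm thick, 0.21 kg. Origin at the centre of its underside, z its axis. Absent in some starts
- disc_s: the small flat steel ballast disc, 44 mm in diameter and 12 mm thick, 0.14 kg. Origin at the centre of its underside, z its axis. Absent in some starts
- switch_base: fixed grey housing of the power switch, 70 x 50 x 25 mm, with a toggle lever that swings about its y axis, pivot 22 mm above the table. Origin at the centre of the underside; the off side is -x (nearest the robot), the on side +x
- switch (a joint): angle of the power switch lever in rad: 0 is off (leaning to the housing's -x, towards the robot), 1.0 is on (leaning to +x); it takes 1 to 2 N at the ball to move it and it stays where it is left. Starts on
- switch_tip (a point): centre of the black ball (26 mm in diameter) at the end of the switch lever, 50 mm from the pivot
- servo: not part of the job, leave where it is: small blue servo, 32 x 12 x 31 mm, origin under its centre
- micro: not part of the job, leave where it is: flat black controller board, 52 x 43 mm, origin under its centre
- motor: not part of the job, leave where it is: spare dark steel motor, 28 mm in diameter, 18 mm high, origin under its centre
- jar: not part of the job, leave where it is: clear jar 56 mm in diameter, 70 mm high, origin under its centre
- mug: not part of the job, leave where it is: white mug, 80 mm in diameter, 90 mm high, origin under its centre
- driver: not part of the job, leave where it is: screwdriver with a black handle lying on the table, x along it
Things that resemble listed ones, but are neither listed nor needed, are in the scene too. What is shaped like the pack1 but red is not meant.

How it is judged:
On the way, in this order (a step that is already met when the one before it is completed fails the run):
1. the power switch is off (value of joint switch below 0.2 rad), for 0.2 s.
2. with the switch off, the flat pack lies in the tray, every fresh pack is home in its clips and every disc lies in the stack on the plate ((distance between pack0 and bay0 below 0.007 m or distance between pack0 and bay1 below 0.007 m or distance between pack0 and bay2 below 0.007 m) and (distance between pack1 and bay0 below 0.007 m or distance between pack1 and bay1 below 0.007 m or distance between pack1 and bay2 below 0.007 m) and (distance between pack2 and bay0 below 0.007 m or distance between pack2 and bay1 below 0.007 m or distance between pack2 and bay2 below 0.007 m) and angle between the x axis of each of pack0, pack1, pack2 and the x axis of dock, either way round below 0.12 rad and x of pack_flat in the frame of tray between -0.03 and 0.03 m and y of pack_flat in the frame of tray between -0.03 and 0.03 m and z of pack_flat in the frame of tray below 0.024 m and horizontal distance between each of disc_l, disc_m, disc_s and plate below 0.007 m and angle between each of disc_l, disc_m, disc_s's own z axis and vertical below 0.1 rad and z of disc_l in the frame of plate between -0.003 and 0.028 m and z of disc_m in the frame of plate between -0.003 and 0.028 m and z of disc_s in the frame of plate between -0.003 and 0.028 m and z of each of disc_m, disc_s in the frame of disc_l above 0.009 m and z of disc_s in the frame of disc_m above 0.009 m and value of joint switch below 0.2 rad), for 0.2 s.
3. the power switch is on (value of joint switch above 0.8 rad), for 0.2 s.
At the end, for the whole second after the job is handed in: flat pack on the tray floor, centre within 30 mm of its middle each way; every fresh pack within 7 mm of a bay's home point and 0.12 rad of its direction; discs flat (0.1 rad) on the plate, centred within 7 mm, smaller above larger; switch past 0.8 rad; all at rest ((distance between pack0 and bay0 below 0.007 m or distance between pack0 and bay1 below 0.007 m or distance between pack0 and bay2 below 0.007 m) and (distance between pack1 and bay0 below 0.007 m or distance between pack1 and bay1 below 0.007 m or distance between pack1 and bay2 below 0.007 m) and (distance between pack2 and bay0 below 0.007 m or distance between pack2 and bay1 below 0.007 m or distance between pack2 and bay2 below 0.007 m) and angle between the x axis of each of pack0, pack1, pack2 and the x axis of dock, either way round below 0.12 rad and x of pack_flat in the frame of tray between -0.03 and 0.03 m and y of pack_flat in the frame of tray between -0.03 and 0.03 m and z of pack_flat in the frame of tray below 0.024 m and horizontal distance between each of disc_l, disc_m, disc_s and plate below 0.007 m and angle between each of disc_l, disc_m, disc_s's own z axis and vertical below 0.1 rad and z of disc_l in the frame of plate between -0.003 and 0.028 m and z of disc_m in the frame of plate between -0.003 and 0.028 m and z of disc_s in the frame of plate between -0.003 and 0.028 m and z of each of disc_m, disc_s in the frame of disc_l above 0.009 m and z of disc_s in the frame of disc_m above 0.009 m and linear speed of each of pack0, pack1, pack2, disc_l, disc_m, disc_s, pack_flat below 0.02 m/s and value of joint switch above 0.8 rad); the robot touches nothing.
It fails at once if a bystander (servo, controller board, motor, jar, mug, screwdriver) is pushed more than 5 cm from its place (distance of any of servo, micro, motor, jar, mug, driver from where it was at the start of the episode above 0.05 m).
Of pack0, pack1, pack2 only 2 to 3 are there at a start; the rules pass over those that are not, and their reading is None.
Of disc_l, disc_m, disc_s only 2 to 3 are there at a start; the rules pass over those that are not, and their reading is None.
At some moment in a run one of pack0, pack1, pack2 may be knocked a few centimetres aside while the robot is not near it.
It also fails if it takes over 210 s, if anything falls off the work surface, if the arm or the gripper's body presses on something with over 40 N, if the wrist force passes 120 N, or if a joint passes its speed limit or range.

## Working session

There is one attempt and no reset: what is moved stays moved. The work goes in short steps, each a Python script; the robot and the scene stay as the last script left them, time stands still between calls to the robot, and variables do not carry over. Pictures are saved under pics/ and viewed, about 12 in all and at most 16, crops included, and the job is handed in when it is done.

```bash
mkdir -p pics; ls; python3 - <<'E'
from station import robot
import cv2
for n in("top","side"):
    im=robot.capture(n); cv2.imwrite(f"pics/{n}0.png",cv2.resize(im,(800,600),interpolation=cv2.INTER_CUBIC))
    c=robot.camera_model(n); print(n,c["camera_matrix"].tolist(),c["R"].round(3).tolist(),c["t"].round(3).tolist())
s=robot.get_state(); print(s["t"],s["ee_pos"],s["ee_rot"],s["finger_gap"],robot.tcp_to_grasp)
E
```

```text
pics
top [[415.35368770137046, 0.0, 282.39790148495405], [0.0, 415.35368770137046, 209.17700506262625], [0.0, 0.0, 1.0]] [[0.025, -1.0, 0.005], [-0.999, -0.025, -0.046], [0.046, -0.004, -0.999]] [-0.01, 0.549, 1.359]
side [[442.569100919682, 0.0, 280.80213884464865], [0.0, 442.569100919682, 208.36352374051532], [0.0, 0.0, 1.0]] [[-0.879, -0.477, -0.023], [-0.217, 0.442, -0.87], [0.425, -0.76, -0.492]] [0.488, 0.173, 1.069]
0.1 [ 0.17436402 -0.49478727  0.23060524] [-7.23727425e-04  9.85682775e-01  1.68608801e-01 -1.22220626e-04] 0.0851933131703559 0.0187
```

View pics/top0.png

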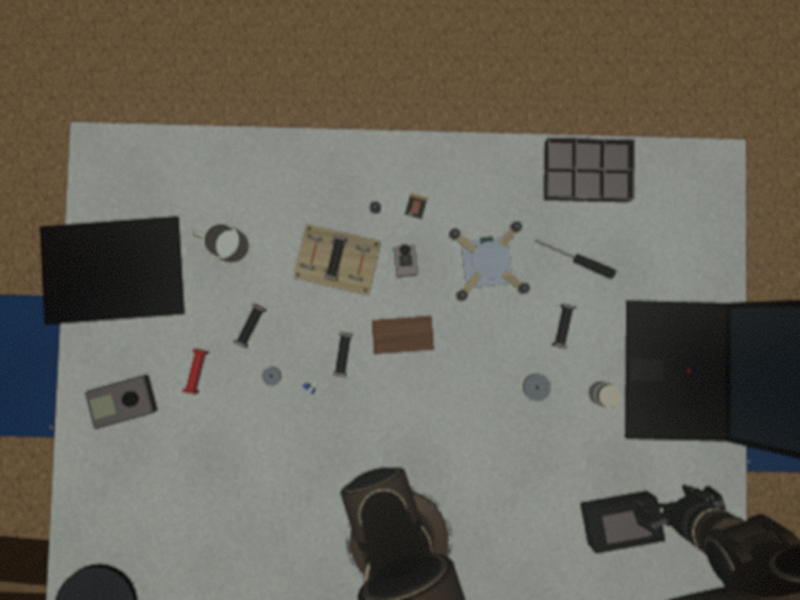

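View pics/side0.png

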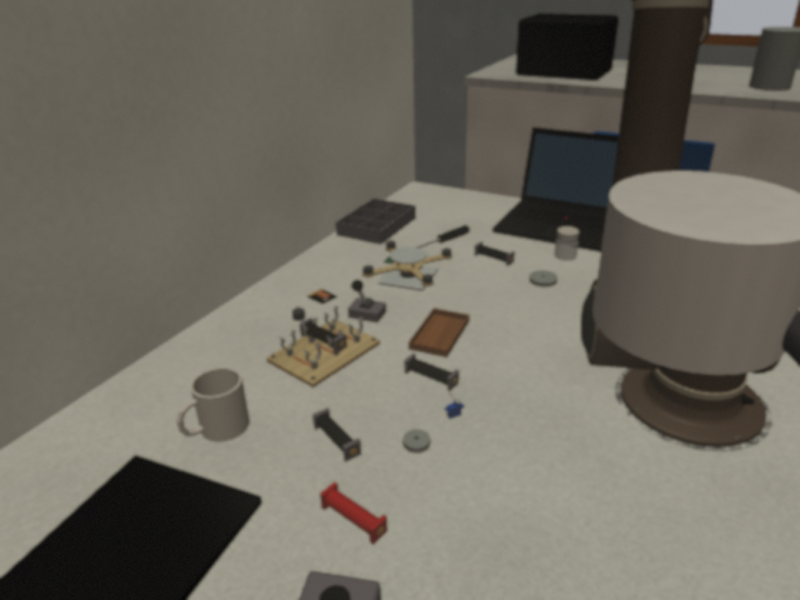

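The top view shows three black packs at (250,326), (343,354) and (564,326), a red decoy at (196,371), and the flat pack in the board at (336,258). There are two discs, at (272,376) and (537,387). Disc lookalikes are the jar (604,394), the round motor (375,207) and the mug (227,243). The tray is at (403,335), the switch at (405,258) and the drone at (487,263). I'll enlarge two crops next.

```bash
python3 - <<'E'
from station import robot
import cv2,numpy as np
ims=[robot.capture("top").astype(float) for _ in range(6)]
im=np.clip(np.mean(ims,0)*1.6,0,255).astype(np.uint8)
np.save("top.npy",np.mean(ims,0))
for n,x,y in(("L",125,140),("R",265,140)):
    c=cv2.resize(im[y:y+150,x:x+200],(800,600),interpolation=cv2.INTER_CUBIC)
    for k in range(0,200,20):
        cv2.putText(c,str(x+k),(k*4,10),0,.35,(0,0,255),1);cv2.line(c,(k*4,12),(k*4,18),(0,0,255),1)
        if k<150: cv2.putText(c,str(y+k),(0,k*4+4),0,.35,(0,0,255),1)
    cv2.imwrite(f"pics/c{n}.png",c)
E
```

```text
(no output)
```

View pics/cL.png

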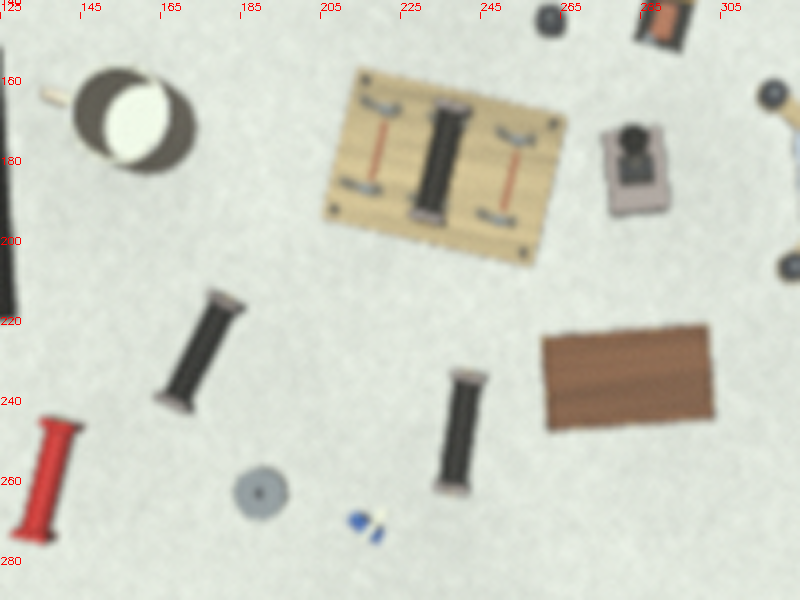

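View pics/cR.png

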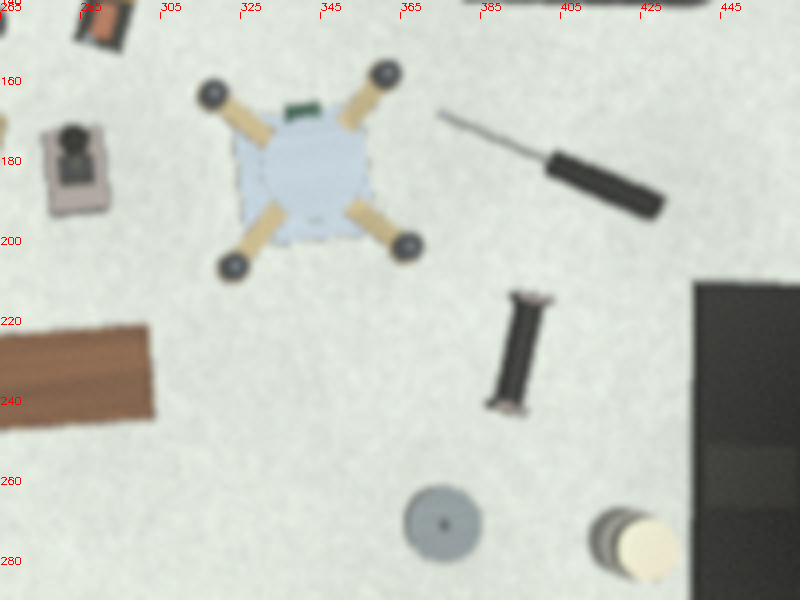

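The crops confirm the choices. The small disc is at (260,492) in the left crop, about 13.5 px or 44 mm across. The large disc is at (442,524) in the right crop, about 19.5 px or 63 mm. The middle disc is absent. I'll measure positions now and check them by overlaying them on the side view.

```bash
cat > h.py <<'E'
import numpy as np, cv2, json
from station import robot
def cam(n):
    c=robot.camera_model(n); return np.array(c["camera_matrix"]),np.array(c["R"]),np.array(c["t"])
def ray(uv,z,n="top"):
    K,R,t=cam(n); d=R.T@np.linalg.solve(K,[uv[0],uv[1],1.]); o=-R.T@t
    return o+d*(z-o[2])/d[2]
def proj(X,n="side"):
    K,R,t=cam(n); p=K@(R@np.array(X)+t); return p[:2]/p[2]
def blob(mask,x0,y0,x1,y1):
    "centroid and direction (px) of the largest blob in a window"
    m=np.zeros_like(mask); m[y0:y1,x0:x1]=mask[y0:y1,x0:x1]
    k,l,s,c=cv2.connectedComponentsWithStats(m.astype(np.uint8)); i=1+np.argmax(s[1:,4])
    ys,xs=np.nonzero(l==i); p=np.c_[xs,ys].astype(float); w,v=np.linalg.eigh(np.cov(p.T))
    return p.mean(0),v[:,1],s[i,4]
E
cat > m.py <<'E'
from h import *
im=np.load("top.npy"); g=im.mean(2)
def cr(x0,pts): return [np.array([x0+(a+.5)/4-.5,140+(b+.5)/4-.5]) for a,b in pts]
L=lambda *p:cr(125,p); R=lambda *p:cr(265,p)
W={}
dark=(g<70)
for n,w in dict(packA=(160,208,190,246),packB=(230,228,250,266),packC=(382,210,406,246),flat=(225,162,245,198)).items():
    c,v,a=blob(dark,*w); z=.042 if n=="flat" else .015
    p=ray(c,z); q=ray(c+10*v,z)-p; W[n]=[*p,np.degrees(np.arctan2(q[1],q[0]))%180]; print(n,np.round(W[n],4),a)
for n,(x0,y0,x1,y1) in dict(small=(178,252,202,276),large=(360,256,392,286)).items():
    bg=np.median(im[y0:y1,x0:x1].reshape(-1,3)[np.r_[0:20]],0)
    c,v,a=blob(np.abs(g-bg.mean())>.3*abs(g[int((y0+y1)/2),int((x0+x1)/2)+4]-bg.mean()),x0,y0,x1,y1)
    p=ray(c,.012);W[n]=[*p,0]; print(n,c.round(1),np.round(p,4),"diam mm",2*np.sqrt(a/np.pi)*1.35/.4154)
def quad(n,pts,z):
    P=np.array([ray(p,z) for p in pts]);c=P.mean(0); d=[np.linalg.norm(P[i]-P[i-1]) for i in range(4)]
    a=(P[1]-P[0]+P[2]-P[3]); W[n]=[*c,np.degrees(np.arctan2(a[1],a[0]))%180]; print(n,np.round(W[n],4),np.round(d,3))
quad("dock",L((360,68),(567,117),(532,265),(323,217)),.012)
quad("tray",L((542,337),(708,325),(714,418),(548,431)),.018)
quad("switch",L((602,130),(661,126),(669,208),(612,216)),.025)
quad("drone",R((213,95),(386,74),(407,247),(233,266)),.056)
b=ray(L((633,139))[0],.066); W["ball"]=[*b,0];print("ball",b.round(4))
json.dump({k:[float(x) for x in v] for k,v in W.items()},open("w.json","w"))
s=np.clip(robot.capture("side")*1.6,0,255).astype(np.uint8)
x0,y0,x1,y1=170,140,420,327
s=cv2.resize(s[y0:y1,x0:x1],None,fx=3.2,fy=3.2,interpolation=cv2.INTER_CUBIC)
def dot(X):
    u=(proj(X)-[x0,y0]+.5)*3.2-.5; cv2.circle(s,tuple(int(round(v)) for v in u),2,(0,0,255),-1)
def box(n,lx,ly,zs):  # lx along listed angle
    c=np.array(W[n][:3]);a=np.radians(W[n][3]);e=np.array([np.cos(a),np.sin(a)]);f=np.array([-e[1],e[0]])
    for i in(-1,1):
        for j in(-1,1): dot([*(c[:2]+i*lx/2*e+j*ly/2*f),zs])
for n in("packA","packB","packC","flat"): box(n,.1,0,W[n][2])
box("dock",.18,.13,.012);box("tray",.14,.08,.018);box("switch",.05,.07,.025);dot(W["ball"][:3])
for n,r,z in(("small",.022,.012),("large",.032,.012),("drone",.042,.06)):
    for t in np.arange(0,6.28,.785): dot([W[n][0]+r*np.cos(t),W[n][1]+r*np.sin(t),z])
cv2.imwrite("pics/s1.png",s)
E
python3 m.py
```

```text
packA [4.788000e-01 3.565000e-01 1.500000e-02 1.553332e+02] 171
packB [4.180000e-01 1.410000e-01 1.500000e-02 1.732572e+02] 160
packC [ 4.980000e-01 -3.661000e-01  1.500000e-02  1.683466e+02] 167
flat [6.399000e-01 1.606000e-01 4.200000e-02 1.684733e+02] 194
small [189.8 262.9] [0.3649 0.3028 0.012 ] diam mm 47.38933028236127
large [375.1 270.6] [ 0.3547 -0.3059  0.012 ] diam mm 67.51840661622741
dock [6.37600e-01 1.59500e-01 1.20000e-02 7.82822e+01] [0.128 0.177 0.126 0.177]
tray [4.66900e-01 4.10000e-03 1.80000e-02 9.57163e+01] [0.077 0.137 0.076 0.136]
switch [6.3730e-01 1.8000e-03 2.5000e-02 9.7379e+01] [0.071 0.049 0.068 0.047]
drone [ 6.38400e-01 -1.85600e-01  5.60000e-02  9.80476e+01] [0.139 0.14  0.14  0.14 ]
ball [0.6574 0.005  0.066 ]
```

View pics/s1.png

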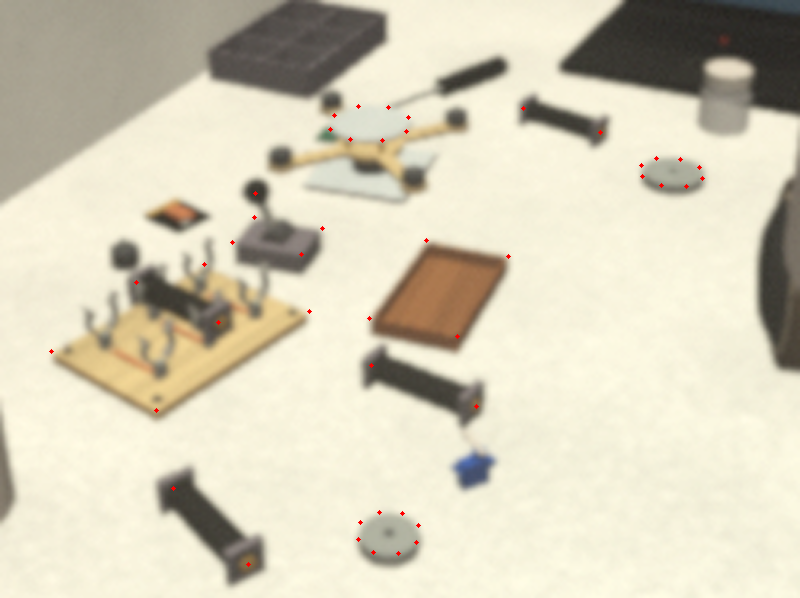

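All overlay dots land on their objects within about 2 px, and the sizes agree. Next I'll throw the switch off.

```bash
cat >> h.py <<'E'
def quat(th):  # tool down, jaw direction th (deg)
    a=np.radians((th+90)/2); return np.array([0,np.cos(a),np.sin(a),0])
def go(x,y,z,th):  # joint move, choosing the half turn with the smaller wrist angle
    best=None
    for k in(-180,0,180):
        j=robot.inverse_kinematics([x,y,z],quat(th+k))
        if j is not None and (best is None or abs(j[5])<abs(best[0])): best=(j[5],th+k)
    robot.move_ptp([x,y,z],quat(best[1]))
def z(zz,speed=.12):
    p=robot.get_state()["ee_pos"]; robot.move_straight([p[0],p[1],zz],speed=speed)
def st(tag=""):
    s=robot.get_state(); print(tag,round(s["t"],1),s["ee_pos"].round(4),"F",np.round(s["wrist_force"],1),"gap",round(s["finger_gap"],4)); return s
E
python3 - <<'E'
from h import *
W=json.load(open("w.json")); c=np.array(W["switch"][:2]); a=np.radians(W["switch"][3]-90); e=np.array([np.cos(a),np.sin(a)])
robot.grip(0.0,60)
th=np.degrees(a)+90
p=c+.066*e; go(*p,.16,th); z(.062); st("down")
for d in(.036,.02,.008,.002,-.002,-.006):
    robot.move_straight([*(c+d*e),.060],speed=.08); s=st(d)
    if np.linalg.norm(s["wrist_force"][:2])>7: break
robot.move_straight([*(c+.02*e),.060],speed=.1); z(.17); st("up")
robot.move_ptp([.35,-.05,.25],robot.get_state()["ee_rot"])
im=np.clip(robot.capture("side")*1.6,0,255).astype(np.uint8)
cv2.imwrite("pics/s2.png",cv2.resize(im[160:280,180:340],(640,480),interpolation=cv2.INTER_CUBIC))
E
```

```text
down 4.8 [0.7033 0.0092 0.063 ] F [-0.1  0.3  0.2] gap 0.0003
0.036 5.3 [0.6732 0.0064 0.0607] F [ 0.5 -0.3  0.1] gap -0.0001
0.02 5.7 [0.657  0.0044 0.0599] F [-0.7 -0.6  0.2] gap -0.0002
0.008 6.0 [0.645  0.0028 0.0598] F [-1.2 -0.1  0.1] gap -0.0002
0.002 6.2 [0.639  0.002  0.0599] F [-0.5  0.4  0.3] gap 0.0002
-0.002 6.5 [0.637  0.0019 0.0603] F [ 6.1  2.2 -4.5] gap -0.0002
-0.006 6.7 [0.6366 0.0019 0.061 ] F [16.9  3.  -8.4] gap -0.0001
up 8.2 [0.6562 0.0043 0.1691] F [-1.  -0.1  0.5] gap -0.0002
```

View pics/s2.png

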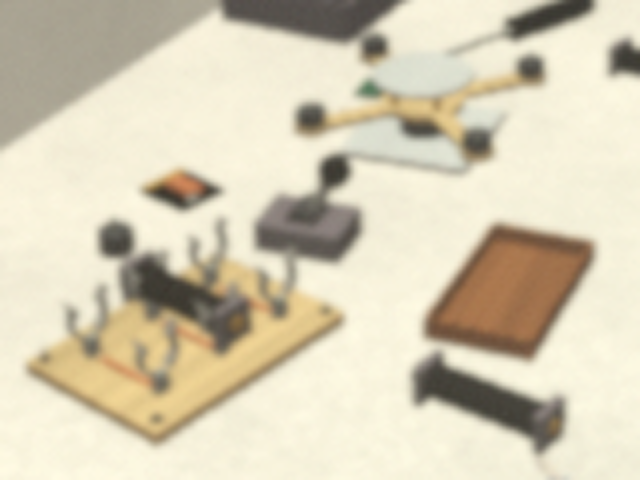

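The switch is off: the ball at (335,170) leans towards the robot and hit its stop. Next I'll move the flat pack to the tray.

```bash
cat > m2.py <<'E'
from h import *
W=json.load(open("w.json")); f=W["flat"]; th=168.4-90
robot.grip(.045,60); go(f[0],f[1],.15,th); z(.036); a=st("pre"); robot.grip(.02,60); b=st("gripped")
z(.06,.05); st("lift"); z(.13); s=st("up")
t=W["tray"]; go(t[0],t[1],.12,W["tray"][3]-90); z(.03); z(.014,.05); st("tray"); robot.grip(.036); z(.12); st()
robot.move_ptp([.33,-.05,.28],robot.get_state()["ee_rot"])
ims=np.mean([robot.capture("top").astype(float) for _ in range(6)],0); np.save("top.npy",ims)
im=np.clip(ims*1.6,0,255).astype(np.uint8)
cv2.imwrite("pics/t2.png",cv2.resize(im[140:290,185:385],(800,600),interpolation=cv2.INTER_CUBIC))
E
python3 m2.py
```

```text
pre 12.4 [0.6403 0.16   0.037 ] F [-0.5  0.4  0.1] gap 0.0451
gripped 12.8 [0.6402 0.159  0.0374] F [-1.8 -3.7  5.5] gap 0.0227
lift 13.4 [0.6407 0.1593 0.061 ] F [ 0.1 -0.3 -1.2] gap 0.0226
up 14.1 [0.6404 0.1593 0.1293] F [-0.4  0.1 -2.9] gap 0.0228
tray 16.5 [0.4679 0.0044 0.0137] F [ 0.  -0.2 -1.9] gap 0.0226
 17.8 [0.4677 0.0044 0.1192] F [-0.4  0.2 -0.2] gap 0.0363
```

View pics/t2.png

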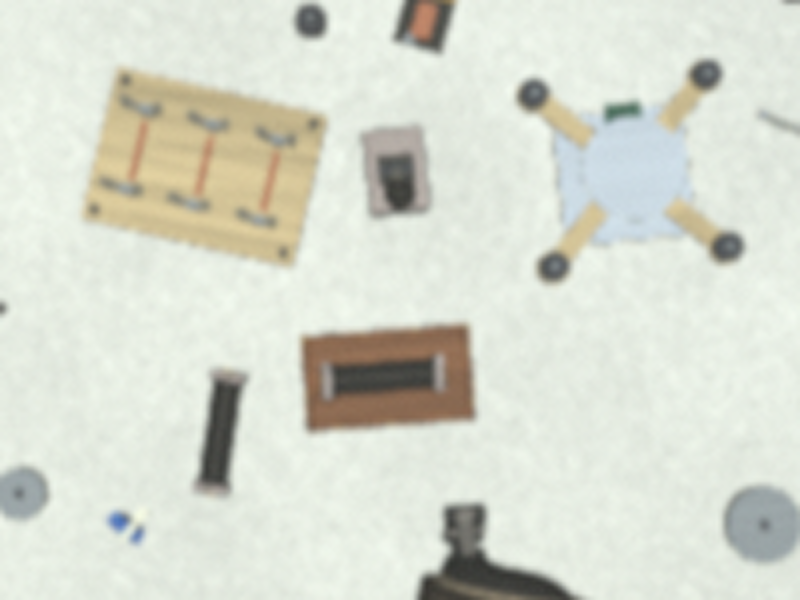

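The flat pack lies central in the tray at (384,376). The grip closed to 22.7 mm, slightly above the tube axis, so I'll grip lower from here. Next is the fresh packs, starting with B, with a fresh measurement before each.

```bash
cat > pk.py <<'E'
from h import *
import sys
W=json.load(open("w.json"))
D=np.array([.6382,.1590]); A=78.3
def find(n):  # re-measure pack n on the table
    g=np.mean([robot.capture("top").astype(float) for _ in range(3)],0).mean(2)
    u=proj(W[n][:3],"top").astype(int); best=None
    k,l,s,c=cv2.connectedComponentsWithStats((g<70).astype(np.uint8))
    for i in range(1,k):
        d=np.hypot(*(c[i]-u))
        if 120<s[i,4]<240 and d<25 and (best is None or d<best[0]): best=(d,i)
    x,y,w,h=s[best[1],:4]; cc,v,a=blob(g<70,x,y,x+w,y+h)
    p=ray(cc,.015); q=ray(cc+10*v,.015)-p; return p[0],p[1],np.degrees(np.arctan2(q[1],q[0]))%180,a
def place(n,bay):
    x,y,an,a=find(n); print(n,np.round([x,y,an],4),a,"was",np.round(W[n],4))
    robot.grip(.055,80); go(x,y,.13,an-90); z(.004); robot.grip(.02,80); st("gripped")
    z(.15,.2); f=np.array([np.cos(np.radians(A)),np.sin(np.radians(A))]); b=D+(bay-1)*.056*f
    go(*b,.13,A); z(.053); st("over"); z(.0265,.04); robot.dwell(.3); st("pushed")
    robot.grip(.036); z(.14,.2); st("off"); go(.36,-.05 if y>-.2 else 0,.25,90)
    return b
if __name__=="__main__":
    n,bay=sys.argv[1],int(sys.argv[2]); place(n,bay)
    im=np.clip(robot.capture("side")*1.6,0,255).astype(np.uint8)
    cv2.imwrite(f"pics/{n}.png",cv2.resize(im[190:280,180:300],(640,480),interpolation=cv2.INTER_CUBIC))
E
python3 pk.py packB 0
```

```text
packB [4.187000e-01 1.409000e-01 1.732324e+02] 156 was [4.180000e-01 1.410000e-01 1.500000e-02 1.732572e+02]
gripped 22.0 [0.4193 0.1407 0.0049] F [-1.2 -1.2  5.3] gap 0.0218
over 24.6 [0.6258 0.1045 0.0541] F [-0.2 -1.  -0.9] gap 0.0225
pushed 25.7 [0.627  0.1045 0.0315] F [-9.8 -1.4 28.1] gap 0.0222
off 26.7 [0.6252 0.1045 0.1386] F [ 0.5  0.6 -0.8] gap 0.0358
```

View pics/packB.png

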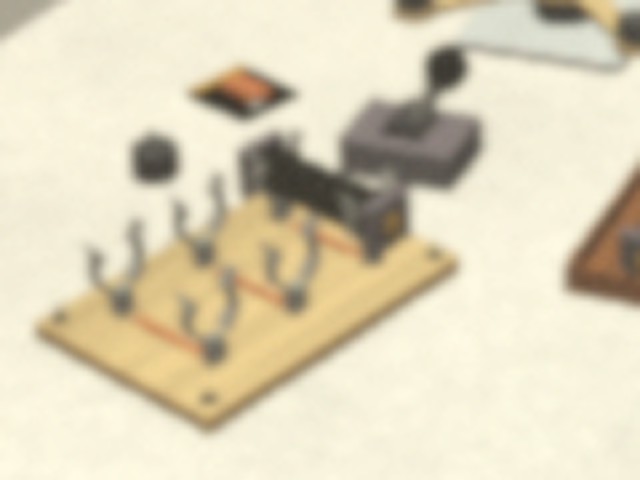

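Pack B is home in bay 0: it stopped at the home height (TCP 0.0315) with 28 N, and the picture shows it level in its clips. The −x force suggests I am 1–2 mm too far in +x, so I'll trim that and carry on.

```bash
sed -i 's/D=np.array.*; A/D=np.array([.6368,.1593]); A/; s/z(.0265,.04)/z(.029,.04)/' pk.py; python3 pk.py packA 2 && python3 pk.py packC 1
```

```text
packA [  0.4786   0.3566 155.7705] 168 was [4.788000e-01 3.565000e-01 1.500000e-02 1.553332e+02]
gripped 31.7 [0.4794 0.3563 0.0051] F [-0.6 -1.   5.3] gap 0.0228
over 34.2 [0.6475 0.2151 0.054 ] F [ 0.3 -0.3 -1.4] gap 0.0224
pushed 35.3 [0.6481 0.2145 0.0317] F [-5.7 -4.1 14.9] gap 0.0222
off 36.3 [0.6469 0.2151 0.1387] F [-0.4  0.3  0.3] gap 0.0359
packC [  0.4977  -0.3662 168.6477] 159 was [ 4.980000e-01 -3.661000e-01  1.500000e-02  1.683466e+02]
gripped 41.3 [ 0.4985 -0.3658  0.0052] F [-0.6 -0.   6. ] gap 0.0224
over 44.9 [0.6374 0.1579 0.0536] F [ 0.5  0.1 -0.3] gap 0.022
pushed 45.9 [0.6388 0.1592 0.0318] F [-2.2  3.5 12.3] gap 0.0223
off 46.9 [0.6366 0.1574 0.1387] F [ 0.3 -0.1 -0.8] gap 0.036
```

View pics/packC.png

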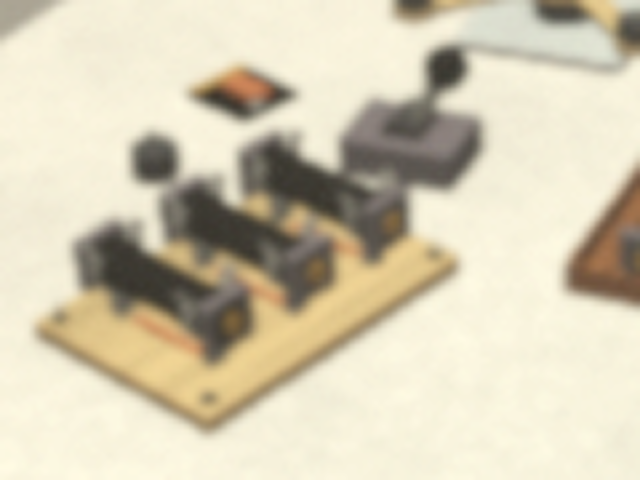

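All three packs sit level in their clips, each at the home height. Now the discs, large first.

```bash
cat > dk.py <<'E'
from h import *
import sys
W=json.load(open("w.json")); P=W["drone"][:2]
def disc(n,d,zc,h):
    p=W[n]; robot.grip(min(d+.016,.085),60); go(p[0],p[1],.10,90); z(zc+.004); z(zc,.03); st("down"); robot.grip(d-.01,60); a=st("gripped")
    z(.16,.2); s=st("lifted"); go(*P,.15,90); z(zc+h+.012); z(zc+h+.001,.03); st("placed")
    robot.grip(d+.012); z(.16); st("off"); go(.36,0,.25,90)
n=sys.argv[1]; disc(n,*((.064,-.002,.060) if n=="large" else (.044,.003,.072)))
for c,(x,y) in dict(top=(315,150),side=(235,160)).items():
    im=np.clip(robot.capture(c)*1.4,0,255).astype(np.uint8)
    i=cv2.resize(im[y:y+60,x:x+60],(400,400),interpolation=cv2.INTER_CUBIC)
    if c=="top": o=i
    for r in((.032,.022)):
        hh=.072 if r==.032 else .084
        if r==.022 and n=="large": continue
        for t in np.arange(0,6.28,.5):
            u=(proj([P[0]+r*np.cos(t),P[1]+r*np.sin(t),hh],c)-[x,y]+.5)*400/60-.5; cv2.circle(i,tuple(int(v) for v in u.round()),2,(0,0,255),-1)
cv2.imwrite(f"pics/d{n}.png",np.hstack([o,i]))
E
python3 dk.py large
```

```text
down 51.3 [ 0.3559 -0.3058 -0.0018] F [-0.4  0.3  0.1] gap 0.08
gripped 51.6 [ 0.3562 -0.3066 -0.0007] F [-2.4  0.3  9.3] gap 0.0609
lifted 52.6 [ 0.3556 -0.306   0.1586] F [ 0.4 -0.5 -3.3] gap 0.061
placed 55.1 [ 0.638  -0.1868  0.0594] F [-0.2  0.   1.6] gap 0.0609
off 56.4 [ 0.6374 -0.1867  0.159 ] F [ 1.1  0.7 -0.5] gap 0.0763
```

View pics/dlarge.png

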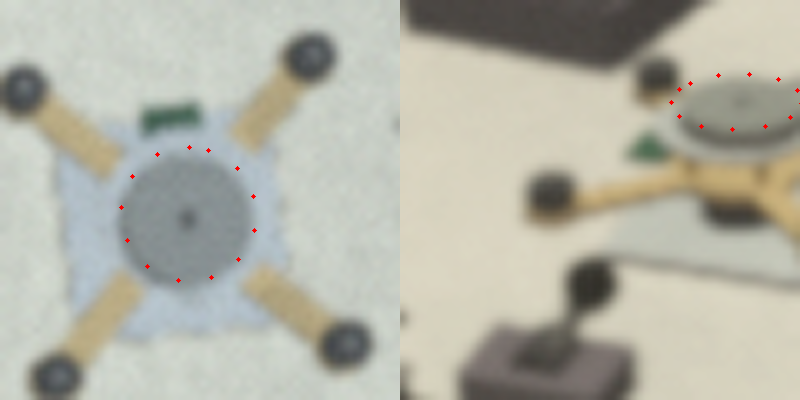

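The large disc is flat on the plate. It is centred at (187,219) against the expected (188,214), about 2.4 mm off in −x and well within 7 mm. Now the small one.

```bash
python3 dk.py small
```

```text
down 60.6 [0.3661 0.3028 0.0032] F [-0.3 -0.2 -0.1] gap 0.0599
gripped 60.9 [0.366  0.3029 0.0037] F [-1.4 -0.3  5.4] gap 0.0407
lifted 61.8 [0.3655 0.3025 0.1588] F [ 0.4  1.5 -2.3] gap 0.041
placed 65.0 [ 0.6387 -0.1842  0.0759] F [-0.  -0.6 -1. ] gap 0.0408
off 66.2 [ 0.6387 -0.1841  0.1592] F [-0.5  0.4  0.3] gap 0.0562
```

View pics/dsmall.png

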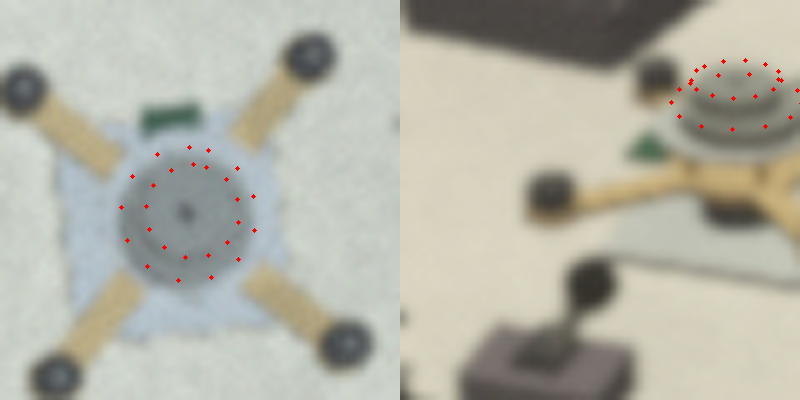

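The stack is right: the small disc's centre is at (186,212) against the expected (192,212), under 3 mm off. I'll do one overall check before throwing the switch.

```bash
python3 - <<'E'
from h import *
im=np.clip(robot.capture("top")*1.6,0,255).astype(np.uint8); x,y=165,140
i=cv2.resize(im[y:y+120,x:x+160],(800,600),interpolation=cv2.INTER_CUBIC)
D=np.array([.6376,.1595]);a=np.radians(78.3);f=np.array([np.cos(a),np.sin(a)]);e=np.array([-f[1],f[0]])
for b in(-1,0,1):
    for k in(-.05,0,.05):
        u=(proj([*(D+b*.056*f+k*e),.042],"top")-[x,y]+.5)*5-.5; cv2.circle(i,tuple(int(v) for v in u.round()),3,(0,0,255),-1)
cv2.imwrite("pics/chk.png",i)
E
```

```text
(no output)
```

View pics/chk.png

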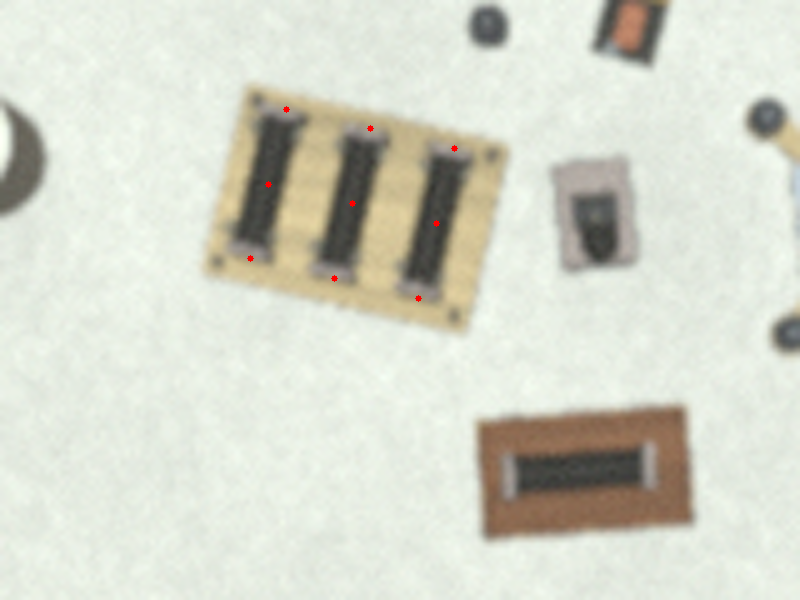

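All three packs are within about 2 mm of their home points, and the flat pack is central in the tray. Now I'll throw the switch on.

```bash
python3 - <<'E'
from h import *
W=json.load(open("w.json")); c=np.array(W["switch"][:2]); a=np.radians(W["switch"][3]-90); e=np.array([np.cos(a),np.sin(a)])
robot.grip(0.0); go(*(c-.066*e),.16,np.degrees(a)+90); z(.062)
for d in(-.036,-.02,-.008,-.002,.002,.006):
    robot.move_straight([*(c+d*e),.060],speed=.08); s=st(d)
    if np.linalg.norm(s["wrist_force"][:2])>10: break
robot.move_straight([*(c-.03*e),.060],speed=.1); z(.17); go(.33,0,.25,90); robot.dwell(.5); st("end")
i=[cv2.resize(np.clip(robot.capture(n)*1.6,0,255).astype(np.uint8)[y:y+150,x:x+200],(400,300),interpolation=cv2.INTER_CUBIC) for n,x,y in(("top",185,140),("side",170,140))]
cv2.imwrite("pics/fin.png",cv2.resize(np.hstack(i),(800,300)))
E
```

```text
-0.036 70.6 [ 0.602  -0.0028  0.0599] F [-0.7  0.2 -0. ] gap -0.0002
-0.02 71.0 [ 0.6176 -0.0007  0.0599] F [-0.8  0.1 -0.5] gap 0.0003
-0.008 71.3 [0.6295 0.0008 0.0599] F [0.4 0.4 0.1] gap -0.0001
-0.002 71.5 [0.6355 0.0016 0.0599] F [ 0.  -0.2 -0.8] gap -0.0003
0.002 71.8 [0.6378 0.0019 0.0596] F [-6.2 -0.8  1.2] gap 0.0002
0.006 72.0 [0.6382 0.0019 0.0594] F [-18.2  -1.1   8.8] gap -0.0001
end 75.2 [ 0.3302 -0.      0.2499] F [-0.5  0.5  0.5] gap -0.0003
```

View pics/fin.png

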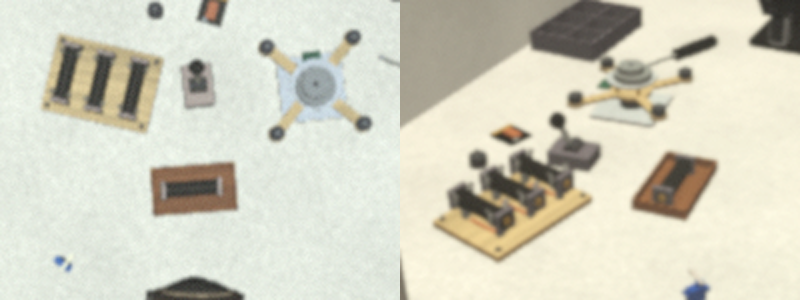

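The lever is on: the ball at (196,66) leans away from the robot and hit its stop. Everything else is in place, so I'm handing in.

```bash
python3 -c "
from station import robot
robot.finish_job()"
```

```text
the job is handed in; nothing more can be done
```

I finished the job and handed it in at about 75 s of the 210 s allowed; the hand-in reports no verdict.

- **Switch:** I threw it off first and on again last, each time until the lever met its stop (about 17 N, then 18 N). The final picture shows it leaning to the on side.
- **Flat pack:** it lies central in the wooden tray.
- **Fresh packs:** all three on the table are home in the clips. Each stopped at the home height, and the top view put them within about 2 mm of their home points. The first one needed a 28 N push with some sideways force, so I shifted the target 1–2 mm for the other two.
- **Discs:** only the large and small discs were on the table; the middle one was absent. They are stacked flat on the plate, large at the bottom. The large one is about 2.4 mm off centre and the small one about 2.8 mm, within the 7 mm allowed.
- **Other checks:** no pack was knocked aside before I picked it up, and I kept the arm clear of the bystanders and the red decoy. The last pictures showed nothing out of place, though they did not cover the mug, the jar or the decoy.
- **Disagreements:** the finger gap read 2–3 mm less than the true widths on every grip, but every grip held. My two measurements of the middle bay differed by about 2.5 mm, and I used points between and close to them.

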